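# Catch glue sticks from the spring-paddle dispenser and keep the paddle pressed

## Robot

A 7-joint arm with a two-finger parallel gripper is mounted at the origin on a cart in front of the work surface, level with it; the furniture and walls round the work are solid. World frame = base frame: x ahead of the robot, y to its left, z up, the work surface at z = 0. Lengths are in mm, angles in rad, forces in N, time in s.
With the tool pointing down it reaches from about 400 to 875 mm from the base axis. Payload 19.3 kg.
Tool frame: the origin (TCP) lies at the very end of the fingers, on their centre line; the grasp point (between the pads) lies 19 mm behind it (grip_point_offset is the z of the grasp point in the tool frame, in mm); z points along the fingers, x is the direction in which the jaws open and shut, and the axes are right-handed (so a half turn about z gives the same grasp; the last joint's range is limited). The gripper opens to 85 mm and grips with 20 to 120 N. Pads are 22 mm wide; open, the fingers measure 114 mm over their backs; the gripper's body (76 mm by 85 mm) begins 54 mm behind the grasp point. The pads swing forward as they close: fully open they stand 13 mm farther back than shut.
Start: joints at [-1.369, 0.521, -0.036, 1.599, 0.021, 1.021, -0.113], TCP at [167.81, 602.042, 231.291] pointing down, gripper open.
Joint ranges: [-2.91, 2.91], [-0.3, 2.13], [-1.5, 1.42], [0.17, 2.43], [-1.26, 4.41], [0.16, 1.93], [-2.52, 2.52]. Speed limits (rad/s): [1.89, 1.89, 2.39, 2.39, 3.01, 3.01, 3.01].

## Interface

Orientations are given as a 3x3 rotation matrix whose columns are the frame's x, y, z axes.
In Python, from workcell import movep, movel, goto_joints, open_gripper, clamp, wait, inverse_kinematics, read_state, camera, PlanningError, finish_job, grip_point_offset gives the robot as it stands. Calls block until the motion is done:
- movep(position, orientation): joint-space move of the TCP to a pose.
- movel(position, frame=None, max_speed=150, guard=None): straight line of the TCP; frame=None keeps the orientation; max_speed is the mean speed in mm/s. With guard (N) it stops when the force on the tool has changed by that much, and returns True; else False.
- goto_joints(angles): joint-space move.
- open_gripper() and clamp(): open the fingers fully, or close them until they stop; the grip force is fixed at half the most.
- wait(seconds).
- inverse_kinematics(position, orientation): joint angles nearest the present ones, or None.
- read_state(): the state.
- camera(name): name is "side" or "top"; returns a dict with "image" (384x512x3 uint8, blue, green, red), "range_z" (384x512 float32, mm along the optical axis (not along the pixel's ray), 0 where there is no reading), "fx", "fy", "cx", "cy" (pixels), "dist_coeffs" ([k1, k2, p1, p2, k3] as OpenCV has them; the pictures are not rectified), "cam_to_world" (4x4, takes a point from camera to world coordinates). Camera axes: x right, y up, looking along -z (the intrinsics and any distortion apply to the point x, -y, -z); pixel columns grow to the right and rows downward; lengths in mm; the calibration is good to about 2 mm. A picture is of the moment at which its call begins.
A pose or a line that the arm cannot do raises PlanningError and nothing moves.
- finish_job(): hands the job in, once; it reports no verdict.
The state is a dict: "time": time; "qpos": joint angles; "qvel": joint speeds; "joint_efforts": joint torques, N m; "eef_pos": TCP position; "tool_rot": TCP orientation; "ft_force": force on the tool from outside, world axes, zero at the start; "torque": the same for the moment, N m; "finger_gap": finger opening in mm.
Only numpy, scipy, OpenCV 4.12 (cv2) and the standard library are available. Lean on these libraries where they do the work, as an engineer would, in place of code of your own. Each camera call takes 0.05 s, during which the arm holds its last target.

## Task

Take the light wooden catch tray by its upright grip and use its front wall to push in the spring paddle under the mouth of the glue stick dispenser, so that the gate rises and all three glue sticks roll down into the tray. Keep the tray upright and the paddle pushed in about 20 mm, well short of its stop, for at least 2 seconds, and finish while still holding it there with the sticks in the tray: do not let go, because I want to refill the chute with the gate open. Leave the stamp pad tin, the scissors and the small wooden stamp where they are.

Things in the scene. Friction and masses are not known exactly. Their poses are not given: they have to be found in the camera images.
- paddle (a joint): travel of the spring paddle in m: 0 is out (rest), grows as it is pushed in, stop at 0.030. The gate rises 1.7 times as far; it frees the sticks at about 0.012. The spring pushes back with about 2.5 N at 0 and 5 N at 0.020, and shuts the gate on release.
- paddle_face (a point): centre of the paddle's flat front face, 30 mm above the desk; the upright aluminium plate, 60 mm wide and 32 mm high (14 to 46 mm above the desk), stands under the chute, 20 mm behind the lip. x points the way it is to be pushed (away from the open mouth, level), y across the dispenser, z up. It moves with the paddle. The fixed column starts 40 mm behind the face at rest (6 mm bushings in front of it).
- lip (a point): middle of the lower edge of the white chute's floor, 68 mm above the desk (underside 64 mm), where the sticks roll out towards -x; same axes as the paddle face. Fixed to the dispenser, whose place and heading vary. Nothing stands on the desk in front of the paddle.
- dispenser: white dispenser fixed to the desk; origin on the desk straight below the lip, axes as the lip's. The chute (100 mm wide outside, 90 inside) climbs at 25 degrees towards +x for 113 mm. At the lip the aluminium gate, square to the chute floor, runs between two posts that lean 24 mm out over the lip and end 118 mm above the desk (the raised gate: 130 mm high, 36 mm out).
- tray_mid (a point): centre of the open catch tray of light wood, half-way up its walls (22.5 mm above its underside): outside 130 mm along x, 116 mm along y, 45 mm high, walls and floor 4 to 5 mm, about 0.25 kg. x points from the grip to the front wall, whose outer face is 65 mm ahead of this point; z up.
- tray_grip (a point): the place to grip on the upright grip at the rear of the tray, 77 mm behind the tray's centre and 80 mm above its underside; the post is 18 mm thick along the tray's y (close the fingers on these sides), 28 mm along x, and its top is 102 mm above the underside. The tray's rear wall (45 mm high) starts just ahead of it. Same axes as the tray.
- tray: the catch tray as a solid; origin at the centre of its underside, axes as above.
- stick0_mid (a point): white glue stick with a green cap, 82 mm long and 23 mm thick (cap 23.4 mm), 35 g; the point is its centre, z along the stick. It lies across the chute behind the gate at the start and rolls down and out when the gate is up; it leaves the lip at up to about 0.6 m/s. The one next to the gate.
- stick1_mid (a point): white glue stick with a green cap, 82 mm long and 23 mm thick (cap 23.4 mm), 35 g; the point is its centre, z along the stick. It lies across the chute behind the gate at the start and rolls down and out when the gate is up; it leaves the lip at up to about 0.6 m/s. The middle one.
- stick2_mid (a point): white glue stick with a green cap, 82 mm long and 23 mm thick (cap 23.4 mm), 35 g; the point is its centre, z along the stick. It lies across the chute behind the gate at the start and rolls down and out when the gate is up; it leaves the lip at up to about 0.6 m/s. The hindmost.
- ink_pad: bystander: flat cream and red stamp pad tin, 72 x 101 x 14 mm; origin at the centre of its underside.
- scissors: bystander: black-handled scissors lying flat, 70 x 139 x 11 mm; origin at their middle, on the desk.
- block_stamp: bystander: small wooden block stamp, 24 x 56 x 32 mm; origin at the centre of its underside.

How it is judged (in metres and radians):
On the way:
1. all three sticks are in the tray while the hand holds the tray upright against the paddle, pushed in 15 to 25 mm, for 2 s (value of joint paddle between 0.015 and 0.025 m and contact force between tray and paddle above 1 N and contact force between the fingers and tray above 0.5 N and angle between tray_mid's own z axis and vertical below 0.15 rad and x of stick0_mid in the frame of tray_mid between -0.065 and 0.065 m and y of stick0_mid in the frame of tray_mid between -0.058 and 0.058 m and z of stick0_mid in the frame of tray_mid between -0.0225 and 0.0225 m and x of stick1_mid in the frame of tray_mid between -0.065 and 0.065 m and y of stick1_mid in the frame of tray_mid between -0.058 and 0.058 m and z of stick1_mid in the frame of tray_mid between -0.0225 and 0.0225 m and x of stick2_mid in the frame of tray_mid between -0.065 and 0.065 m and y of stick2_mid in the frame of tray_mid between -0.058 and 0.058 m and z of stick2_mid in the frame of tray_mid between -0.0225 and 0.0225 m), for 2 s.
At the end, for the whole second after the job is handed in: The fingers hold the upright tray (within 0.15 rad) against the paddle (over 1 N) with the paddle 15 to 25 mm in, and the centres of all three glue sticks lie inside the tray below its rim; first kept for 2 s, and still so at the end (all of step 1); the arm keeps its last pose, push and grip.
It fails at once if the stamp pad tin is moved by more than 30 mm (distance of ink_pad from where it was at the start of the episode above 0.03 m).
It fails at once if the scissors is moved by more than 30 mm (distance of scissors from where it was at the start of the episode above 0.03 m).
It fails at once if the wooden stamp is moved by more than 30 mm (distance of block_stamp from where it was at the start of the episode above 0.03 m).
It also fails if it takes over 40 s, if anything falls off the work surface, if the arm or the gripper's body presses on something with over 40 N, if the wrist force passes 120 N, or if a joint passes its speed limit or range.

## Working session

There is one attempt and no reset: what is moved stays moved. The work goes in short steps, each a Python script; the robot and the scene stay as the last script left them, time stands still between calls to the robot, and variables do not carry over. Pictures are saved under pics/ and viewed, and the job is handed in when it is done.

```bash
mkdir -p pics; ls; python3 - <<'E'
from workcell import *
import cv2,numpy as np
print(grip_point_offset)
for n in ("top","side"):
    c=camera(n); cv2.imwrite(f"pics/{n}0.png",c["image"]); np.savez(f"{n}0.npz",**c)
    print(n,c["fx"],c["fy"],c["cx"],c["cy"],c["dist_coeffs"]);print(np.round(c["cam_to_world"],3))
s=read_state();print(s["time"],s["eef_pos"],s["tool_rot"],s["ft_force"],s["finger_gap"])
E
```

```text
pics
-18.700000000000003
top 349.3777881262467 349.3777881262467 252.3639715134793 188.51158177131597 [-0.06945821  0.          0.          0.          0.        ]
[[ 2.90000e-02  9.89000e-01 -1.46000e-01  4.03573e+02]
 [-1.00000e+00  2.80000e-02 -8.00000e-03  1.40745e+02]
 [-4.00000e-03  1.46000e-01  9.89000e-01  9.30435e+02]
 [ 0.00000e+00  0.00000e+00  0.00000e+00  1.00000e+00]]
side 357.50207457711286 357.50207457711286 264.5806795857132 189.38945673362986 [-0.01995561  0.          0.          0.          0.        ]
[[ 9.39000e-01  1.75000e-01 -2.96000e-01  2.91121e+02]
 [-3.43000e-01  4.24000e-01 -8.38000e-01 -5.85552e+02]
 [-2.10000e-02  8.89000e-01  4.58000e-01  5.05398e+02]
 [ 0.00000e+00  0.00000e+00  0.00000e+00  1.00000e+00]]
0.1 [167.73518947 601.75949491 230.7928177 ] [[ 2.68450881e-01  9.63293351e-01 -2.09299042e-04]
 [ 9.63292857e-01 -2.68450956e-01 -9.77941902e-04]
 [-9.98231460e-04  6.09130927e-05 -9.99999500e-01]] [-0.30704712  0.27675023  0.92859378] 84.94919319388617
```

View pics/top0.png

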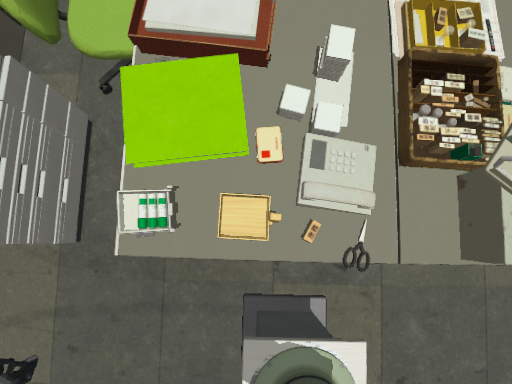

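View pics/side0.png

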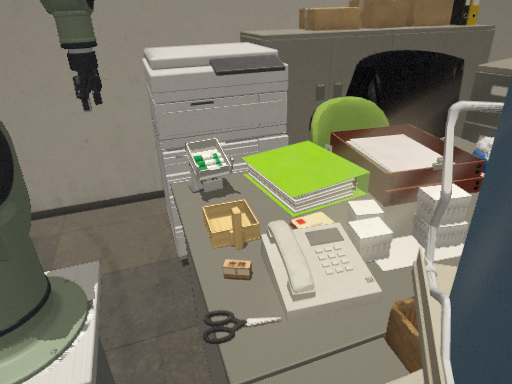

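The top view shows the tray at about (244,217) with its grip at (276,217), and the dispenser at (145,211) with its mouth to the right. In the side view the tray is at (232,222) and the dispenser at (208,160). Next I turn these into positions.

```bash
cat > h.py <<'E'
import numpy as np,cv2
def cloud(c):
    K=np.array([[c["fx"],0,c["cx"]],[0,c["fy"],c["cy"]],[0,0,1]],float)
    h,w=c["range_z"].shape
    u,v=np.meshgrid(np.arange(w),np.arange(h))
    p=cv2.undistortPoints(np.stack([u,v],-1).reshape(-1,1,2).astype(np.float64),K,np.array(c["dist_coeffs"],float)).reshape(h,w,2)
    z=c["range_z"].astype(float); z=np.where(z>0,z,np.nan)
    P=np.stack([p[...,0]*z,-p[...,1]*z,-z],-1)
    T=np.array(c["cam_to_world"])
    return P@T[:3,:3].T+T[:3,3]
E
python3 - <<'E'
from h import *
c=dict(np.load("top0.npz"));W=cloud(c)
np.set_printoptions(suppress=True,precision=0,linewidth=200)
print("desk",W[200,200],W[245,220],W[180,200])
hsv=cv2.cvtColor(c["image"],cv2.COLOR_BGR2HSV)
# tray: wood colour
m=((hsv[...,0]>12)&(hsv[...,0]<28)&(hsv[...,1]>70)); m[:, :205]=0; m[:,290:]=0; m[:185]=0; m[250:]=0
P=W[m];P=P[~np.isnan(P[:,0])]
print(len(P),P.min(0),P.max(0))
for lo,hi in((38,52),(85,115),(0,12)):
    Q=P[(P[:,2]>lo)&(P[:,2]<hi)]
    r=cv2.minAreaRect(Q[:,:2].astype(np.float32)); print(lo,len(Q),r,Q.mean(0)); print(cv2.boxPoints(r))
print("dispenser heights")
for v in range(184,240,4): print(v,W[v,114:180:3,2])
E
python3 - <<'E'
import cv2
for n,(x0,y0,x1,y1) in dict(top=(105,175,300,255),side=(170,130,280,260)).items():
    i=cv2.imread(f"pics/{n}0.png")[y0:y1,x0:x1]; cv2.imwrite(f"pics/{n}0z.png",cv2.resize(i,None,fx=4,fy=4,interpolation=cv2.INTER_CUBIC))
E
```

```text
desk [506. 288.   2.] [388. 230.  -4.] [560. 291.   1.]
2492 [404.  77.  -4.] [528. 239. 104.]
38 328 ((462.8415832519531, 164.14183044433594), (137.4943084716797, 115.96809387207031), 88.3664779663086) [464. 166.  44.]
[[403.  97.]
 [519.  94.]
 [523. 231.]
 [407. 235.]]
85 90 ((460.7683410644531, 90.70674133300781), (16.970827102661133, 26.35012435913086), 0.8933749198913574) [461.  91. 100.]
[[452. 104.]
 [452.  77.]
 [469.  78.]
 [469. 104.]]
0 1879 ((468.00421142578125, 169.26856994628906), (137.93206787109375, 117.4613037109375), 88.56087493896484) [464. 168.   3.]
[[408. 102.]
 [525.  99.]
 [528. 237.]
 [411. 240.]]
dispenser heights
184 [-702. -704.    2.   -2.    1.   -1.    2.    2.   -3.   -4.    0.    1.   -1.   -2.    1.   -3.   -2.   -2.    2.   -1.    2.   -3.]
188 [-700. -704.    0.   -2.   -0.   -0.    1.   -1.   -3.   -1.   -2.   -0.   -1.   -3.   -4.    1.   -1.  107.  115.    2.   -1.    0.]
192 [-695.  149.  139.  136.  134.  127.  126.  120.  116.  112.  110.  105.   97.   98.   91.   88.   82.   77.  100.   -2.   -0.   -3.]
196 [-700.  149.  117.  113.  113.  1
[... 780 characters left out ...]
 2.   -2.]
220 [-698.  139.  115.  114.  112.  110.  105.  102.  115.  117.  117.  109.  108.  105.  101.   99.  100.   94.   99.   -3.   -1.    0.]
224 [-704.  135.  118.   nan  109.  106.  105.  102.  116.  119.   nan  108.  109.  109.  101.   98.   96.   94.   95.   -2.   -5.   -3.]
228 [-703.  130.  118.  115.  111.  109.  107.  102.  111.  116.  112.   90.   96.   88.   83.   79.   78.   72.  100.   98.   -2.   -2.]
232 [-710.  124.  148.  144.  140.  140.  135.  133.  126.  116.   98.   91.   86.    3.    1.   -3.   -0.   76.  102.   96.    1.   -1.]
236 [-704.    2.   -1.   -3.   -3.   -2.   -0.    2.    5.    7.    6.    0.    1.   -1.   -1.   -1.   -2.   -3.   -1.   -1.    0.   -1.]
```

View pics/top0z.png

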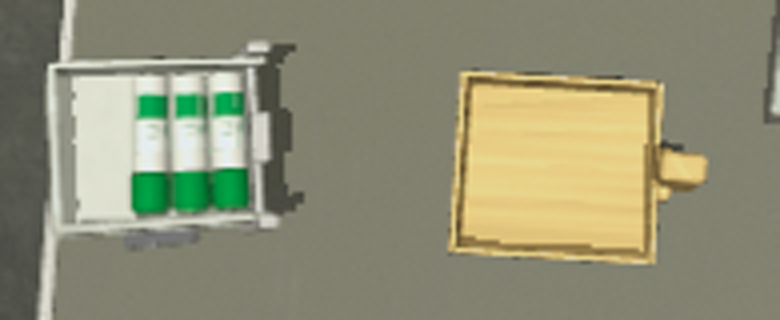

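View pics/side0z.png

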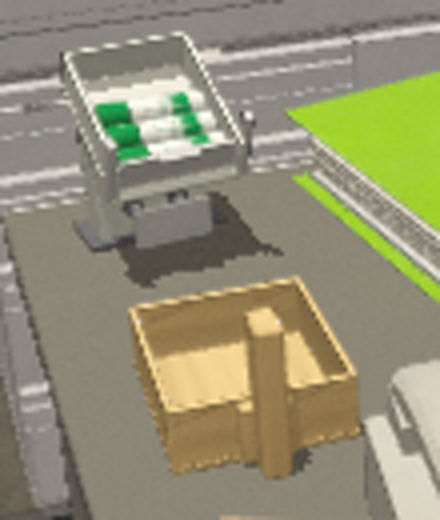

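```bash
python3 - <<'E'
from h import *
np.set_printoptions(suppress=True,precision=1,linewidth=200)
c=dict(np.load("top0.npz"));W=cloud(c); s=dict(np.load("side0.npz"));S=cloud(s)
def fit(P,axis_y=True):
    P=P[~np.isnan(P).any(1)]
    l=cv2.fitLine(P[:,:2].astype(np.float32),cv2.DIST_HUBER,0,.01,.01).ravel(); d=l[:2]*np.sign(l[0]); return len(P),P.mean(0),np.degrees(np.arctan2(d[1],d[0]))
A=W.copy()
def roi(A,v0,v1,u0,u1): return A[v0:v1,u0:u1].reshape(-1,3)
hsv=cv2.cvtColor(c["image"],cv2.COLOR_BGR2HSV)
# back wall rim
R=roi(W,190,232,112,122);print("back rim top",fit(R[R[:,2]>142]))
# sticks
for u0,u1 in((137,148),(148,157),(157,168)):
    R=roi(W,193,229,u0,u1); 
    g=(hsv[193:229,u0:u1,0]>50)&(hsv[193:229,u0:u1,0]<80)&(hsv[193:229,u0:u1,1]>100)
    Q=R[g.ravel()];print("greens",u0,fit(Q),Q.min(0),Q.max(0))
# gate/post
R=roi(W,184,236,164,182);Q=R[(R[:,2]>90)&(R[:,2]<125)]
print("front parts");
for v in range(184,234,2):
    r=W[v,160:182]; k=r[:,2]>60; print(v,[tuple(np.round(x).astype(int)) for x in r[k][-4:]])
E
```

```text
back rim top (93, array([463.7, 451.2, 147.8]), np.float32(6.0294147))
greens 137 (132, array([449.8, 403.5, 115.8]), np.float32(2.2822773)) [nan nan nan] [nan nan nan]
greens 148 (126, array([452.9, 384.1, 105.1]), np.float32(4.0922427)) [426.4 373.9  81.3] [494.5 394.5 111.9]
greens 157 (137, array([455.9, 363.4,  95.7]), np.float32(3.2158825)) [nan nan nan] [nan nan nan]
front parts
184 []
186 [(np.int64(523), np.int64(346), np.int64(121)), (np.int64(524), np.int64(345), np.int64(116)), (np.int64(524), np.int64(342), np.int64(118)), (np.int64(524), np.int64(340), np.int64(119))]
188 [(np.int64(520), np.int64(350), np.int64(115)), (np.int64(520), np.int64(348), np.int64(115)), (np.int64(520), np.int64(346), np.int64(113)), (np.int64(520), np.int64(344), np.int64(110))]
190 [(np.int64(517), np.int64(353), np.int64(101)), (np.int64(517), np.int64(351), np.int64(99)), (np.int64(517), np.int64(349), np.int64(97)), (np.int64(517), np.int64(347), np.int64(98))]
192 [(np.int64(515), np.int64(364), np.int64(77)), (np.int64(513), np.int64(357), np.int64(94)), (np.int64(512), np.int64(354), 
[... 3155 characters left out ...]
1), np.int64(347), np.int64(94)), (np.int64(430), np.int64(343), np.int64(101)), (np.int64(431), np.int64(342), np.int64(97))]
228 [(np.int64(426), np.int64(343), np.int64(98)), (np.int64(426), np.int64(341), np.int64(99)), (np.int64(426), np.int64(339), np.int64(98)), (np.int64(426), np.int64(336), np.int64(97))]
230 [(np.int64(421), np.int64(333), np.int64(120)), (np.int64(421), np.int64(332), np.int64(117)), (np.int64(421), np.int64(329), np.int64(117)), (np.int64(421), np.int64(327), np.int64(118))]
232 [(np.int64(416), np.int64(344), np.int64(102)), (np.int64(416), np.int64(341), np.int64(104)), (np.int64(416), np.int64(340), np.int64(100)), (np.int64(417), np.int64(339), np.int64(96))]
```

```bash
python3 - <<'E'
from h import *
np.set_printoptions(suppress=True,precision=0,linewidth=220)
s=dict(np.load("side0.npz"));S=cloud(s)
for k,n in enumerate("xyz"):
    print(n)
    for v in range(174,196,2): print(v,S[v,194:230:2,k])
i=s["image"][140:200,175:245]; cv2.imwrite("pics/sidedisp.png",cv2.resize(i,None,fx=10,fy=10,interpolation=cv2.INTER_NEAREST))
E
```

```text
x
174 [418. 414. 420. 426. 432. 438. 444. 450. 456. 462. 469. 474. 480. 486. 492. 498. 504. 510.]
176 [418. 414. 420. 426. 432. 439. 445. 450. 456. 461. 467. 473. 479. 499. 520. 527. 532. 538.]
178 [417. 414. 419. 426. 431. 437. 443. 448. 455. 472. 478. 484. 491. 498. 516. 523. 528. 534.]
180 [416. 413. 419. 425. 439. 446. 453. 459. 465. 471. 470. 476. 482. 488. 510. 519. 524. 530.]
182 [415. 421. 427. 434. 438. 443. 445. 451. 457. 463. 469. 475. 482. 488. 494. 512. 521. 527.]
184 [415. 421. 426. 433. 438. 438. 444. 450. 456. 462. 468. 474. 480. 487. 494. 509. 518. 523.]
186 [414. 420. 426. 432. 438. 437. 443. 449. 456. 462. 468. 474. 480. 485. 493. 508. 514. 519.]
188 [414. 419.  nan 431. 438. 437. 443. 449. 455. 461. 467. 473. 480. 486. 498. 504. 510. 516.]
190 [413. 418. 424. 429. 436. 436. 442. 449. 454. 460. 472. 478. 484. 489. 495. 500. 506. 512.]
192 [410. 416. 423. 428. 434. 440. 446. 451. 457. 463. 469. 474. 480. 486. 492. 497. 502. 509.]
194 [409. 414. 420. 426. 431. 437. 443. 449. 455. 460. 467. 472. 478. 483. 489. 494. 500. 506.]
y
174 [411. 339. 336. 345. 345. 346. 347. 
[... 1175 characters left out ...]
78 [44. 75. 74. 68. 69. 68. 66. 66. 64. 33. 33. 31. 28. 25. -2. -2. -1. -0.]
180 [39. 67. 67. 65. 36. 33. 29. 28. 27. 26. 45. 45. 43. 41.  5. -2. -1.  0.]
182 [31. 29. 28. 27. 29. 32. 44. 42. 41. 41. 38. 38. 35. 34. 33.  4. -1. -3.]
184 [23. 22. 23. 19. 21. 41. 40. 36. 36. 34. 33. 31. 30. 27. 26.  3. -4. -1.]
186 [15. 16. 14. 13. 12. 35. 32. 31. 28. 28. 26. 24. 23. 24. 20. -2. -2. -1.]
188 [ 8. 10. nan  9.  5. 27. 25. 24. 23. 22. 20. 19. 16. 15. -1. -2. -3. -2.]
190 [ 3.  5.  4.  5.  1. 20. 19. 16. 16. 15. -2. -2. -3. -0. -1. -0. -1. -2.]
192 [ 2.  0. -1. -0. -2. -1. -2. -1. -2. -1. -3. -1. -2. -2. -2. -1. -0. -2.]
194 [-1. -1. -1. -1. -1. -0. -2. -3. -3. -0. -4. -2. -3. -2. -2. -1. -1. -3.]
```

View pics/sidedisp.png

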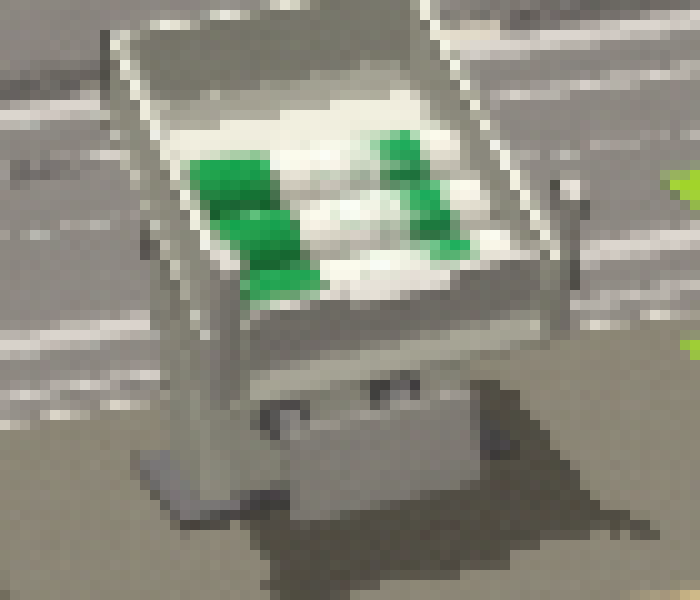

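```bash
python3 - <<'E'
from h import *
np.set_printoptions(suppress=True,precision=1,linewidth=220)
s=dict(np.load("side0.npz"));S=cloud(s);c=dict(np.load("top0.npz"));W=cloud(c)
P=S[178:194,200:226].reshape(-1,3);P=P[~np.isnan(P).any(1)]
P=P[(P[:,2]>10)&(P[:,2]<50)&(P[:,1]<385)&(P[:,1]>355)&(P[:,0]>425)]
A=np.c_[P[:,0],P[:,2],np.ones(len(P))]
r=np.linalg.lstsq(A,P[:,1],rcond=None)[0];print("paddle plane",len(P),r,np.degrees(np.arctan(r[0])))
l=cv2.fitLine(P[:,:2].astype(np.float32),cv2.DIST_HUBER,0,.01,.01).ravel();print(np.degrees(np.arctan2(l[1],l[0])))
print("paddle x ext at z 20..40",P.min(0),P.max(0))
for z in(20,30,40):
    q=P[abs(P[:,2]-z)<4];print(z,q[:,0].min(),q[:,0].max(),q.mean(0))
# dispenser walls
def disp(A,v0,v1,u0,u1,lo,hi):
    P=A[v0:v1,u0:u1].reshape(-1,3);P=P[~np.isnan(P).any(1)];return P[(P[:,2]>lo)&(P[:,2]<hi)]
D=disp(W,180,240,108,182,60,170)
for deg in(2,4,6):
    a=np.radians(deg);ey=np.array([np.cos(a),np.sin(a)]);ex=np.array([-np.sin(a),np.cos(a)])
    print(deg)
    for lo in range(-45,115,16):
        xx=D[:,:2]@ex; q=D[(xx>370+lo)&(xx<386+lo)] if 0 else D[(xx-330>lo+40)&(xx-330<lo+56)]
        if len(q)>5:
            t=q[:,:2]@ey;print(lo,len(q),t.min(),t.max(),(t.min()+t.max())/2)
E
```

```text
paddle plane 190 [  0.1   0.  315.9] 6.615899983088557
7.649987
paddle x ext at z 20..40 [435.2 363.5  12.6] [493.9 376.6  45.8]
20 436.0631661374282 492.6960106484227 [464.7 370.1  20. ]
30 436.8037224507923 493.91715871440266 [465.7 370.8  30. ]
40 435.3606386161879 493.56030722005426 [463.  371.1  40.1]
2
-45 227 427.9327849282404 538.0444594075914 482.9886221679159
-29 310 428.6226361506046 534.7001141424925 481.6613751465485
-13 329 429.89070044373034 527.611661460353 478.7511809520417
3 339 427.9853718513298 526.3319253600408 477.1586486056853
19 220 425.7769473694107 525.6816808778574 475.729314123634
35 329 424.99923541643824 524.2187407668291 474.6089880916337
51 401 423.0603368629492 523.6479062333921 473.3541215481706
67 191 425.24797721708836 522.8845426213392 474.06625991921373
4
-45 306 440.34392616776347 546.3946050001432 493.36926558395334
-29 334 442.5436990238229 539.5715342895901 491.0576166567065
-13 339 441.24754423582647 539.2953500952009 490.2714471655137
3 211 439.5743580596366 538.6278538469511 489.1011059532939
19 340 439.4265618718308 538.4184858589523 488.92252386539155
35 410 437.8796987598829 537.8635537359371 487.87162624791
51 162 440.41904609702965 534.0259214433516 487.22248377019065
6
-45 336 454.574072774789 551.5105048378363 503.0422888063126
-29 341 453.53478189491096 551.6765119214716 502.60564690819126
-13 217 452.836215105806 551.6505156544009 502.24336538010346
3 336 452.98040024346454 552.09992020639 502.54016022492726
19 420 452.0754180361096 552.1437847930177 502.1096014145637
35 128 455.053532210655 548.548738721221 501.801135465938
```

Paddle face, lip and column agree: y 371, 352 and 412 at x of about 466, against 20 and 40 mm nominal spacing. The dispenser heading is about 6.2° left of +y. The tray heading is about 1.5° right of +y, with its grip at (461, 91). Now I grasp the tray.

```bash
cat >> h.py <<'E'
def R(h):  # heading h (rad, CCW from +y) of tray x; tool down, tool x along tray y
    ex=np.array([-np.sin(h),np.cos(h),0]); ey=np.array([-ex[1],ex[0],0]); 
    z=np.array([0,0,-1.]); x=-ey; return np.c_[x,np.cross(z,x),z]
E
python3 - <<'E'
from workcell import *
from h import *
np.set_printoptions(suppress=True,precision=2)
h=np.radians(-1.5)
for M in (R(h),R(h)@np.diag([-1,-1,1])): print(inverse_kinematics([461,91,180],M))
M=R(h)
movep([461,91,180],M); movel([461,91,62],max_speed=120)
c=camera("top");cv2.imwrite("pics/top1.png",c["image"][150:270,180:320].repeat(4,0).repeat(4,1))
c=camera("side");cv2.imwrite("pics/side1.png",c["image"][130:280,170:330].repeat(4,0).repeat(4,1))
s=read_state();print(s["time"],s["eef_pos"],s["ft_force"],s["qpos"])
E
```

```text
[-0.68  0.38  0.46  2.07 -0.25  0.74 -0.09]
[ 0.59  0.66 -1.27  2.01  0.74  1.05  2.08]
3.4583 [461.35  91.16  62.57] [-0.01  0.15  0.55] [-0.56  0.59  0.31  2.14 -0.39  0.46  0.04]
```

View pics/side1.png

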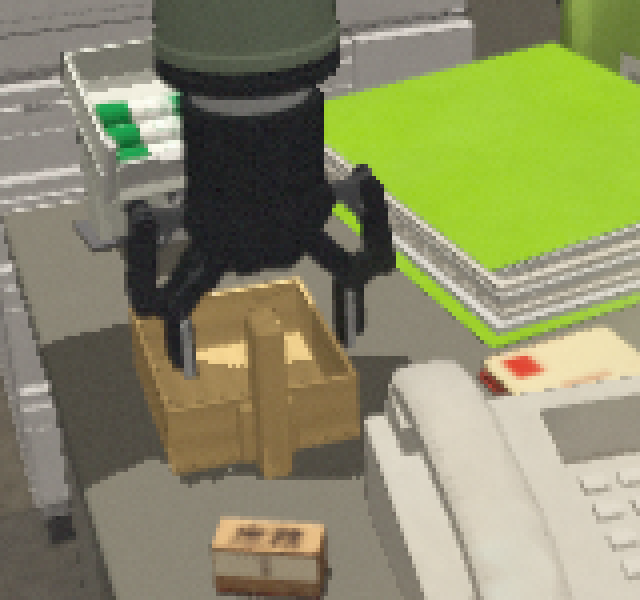

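In the side view the open fingers (at 185,345 and 350,310 in the crop) straddle the post at (268,380). I clamp, lift slightly, and go to a pose 25 mm before the paddle.

```bash
python3 - <<'E'
from workcell import *
from h import *
np.set_printoptions(suppress=True,precision=2)
clamp(); s=read_state();print(s["time"],s["finger_gap"],s["eef_pos"],s["ft_force"])
p=np.array(s["eef_pos"])
# where tray grip is in tool: assume grip point == TCP xy
movel(p+[0,0,4],max_speed=40)
s=read_state();print(s["finger_gap"],s["eef_pos"],s["ft_force"],s["torque"])
h=np.radians(6.2);ex=np.array([-np.sin(h),np.cos(h),0])
F=np.array([466,371,0.])
t=F-ex*(142+25);t[2]=p[2]+4
movel(t,R(h),max_speed=70)
s=read_state();print(s["time"],s["finger_gap"],s["eef_pos"],t,s["ft_force"],s["qpos"])
for n in("top","side"):
    c=camera(n);np.savez(n+"2.npz",**c)
    a=dict(top=(170,260,105,300),side=(100,280,150,340))[n]
    cv2.imwrite(f"pics/{n}2.png",c["image"][a[0]:a[1],a[2]:a[3]].repeat(4,0).repeat(4,1))
E
```

```text
4.0833 17.520801068202573 [460.97  91.02  62.08] [-2.49  0.59  4.45]
17.35385307813669 [461.02  90.99  66.21] [-0.22  0.49 -3.48] [-0.19 -0.01  0.06]
6.1417 16.71046264340936 [484.02 204.58  66.09] [484.04 204.98  66.08] [-0.06  0.16 -2.58] [-0.74  0.64  0.32  2.   -0.36  0.56 -0.07]
```

View pics/top2.png

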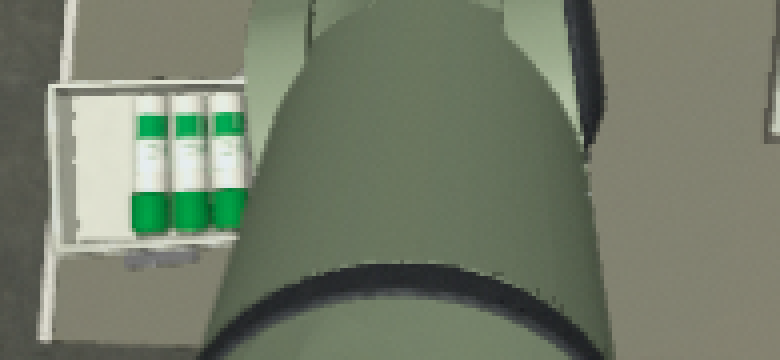

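View pics/side2.png

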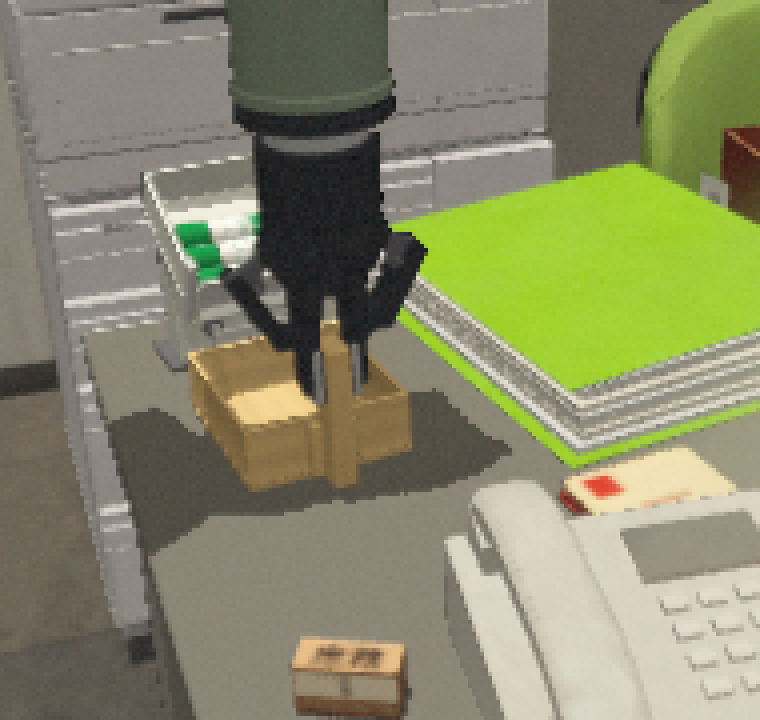

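The tray is held by its post. The top view is blocked by the arm, and the side view still shows the tray's left rim from (190,355) to (250,430). I check its attitude and position from the depth.

```bash
python3 - <<'E'
from workcell import *
from h import *
np.set_printoptions(suppress=True,precision=1,linewidth=200)
c=dict(np.load("side2.npz"));S=cloud(c)
hsv=cv2.cvtColor(c["image"],cv2.COLOR_BGR2HSV)
m=((hsv[...,0]>12)&(hsv[...,0]<28)&(hsv[...,1]>70)); m[:185]=0;m[225:]=0;m[:,:195]=0;m[:,260:]=0
h=np.radians(6.2);ex=np.array([-np.sin(h),np.cos(h),0]);ey=np.array([-ex[1],ex[0],0])
F=np.array([466,371,0.]);P=S[m];P=P[~np.isnan(P).any(1)]
L=np.c_[(P-F)@ex,(P-F)@ey,P[:,2]]
print(L.min(0),L.max(0))
# left wall outside etc: top z per x bin for left wall (ey>50)
for side,sel in(("left",L[:,1]>45),("right",L[:,1]<-40),("midfloor",(abs(L[:,1])<40)&(L[:,2]<25))):
    for a in range(-180,-20,15):
        q=L[sel&(L[:,0]>a)&(L[:,0]<a+15)]
        if len(q): print(side,a,len(q),q[:,1].min(),q[:,1].max(),"z",np.percentile(q[:,2],[2,50,98]))
s=read_state();print(s["finger_gap"],s["time"])
E
```

```text
[-186.8  -91.6   -3.5] [ 44.7  61.  118.6]
left -165 101 45.227730067394965 60.09195134135841 z [ 4.6 26.5 47.5]
left -150 28 55.946093364584975 60.92307860656116 z [ 1.8 29.1 48. ]
left -135 26 58.06012826166782 60.571805019719314 z [ 3.9 29.1 48.3]
left -120 26 56.62333924681112 60.61563594618246 z [ 1.2 29.7 47.8]
left -105 28 56.63475747513798 60.38585213362762 z [ 0.8 29.9 47.8]
left -90 22 56.829757480070455 60.680056948664195 z [-1.1 26.4 47.4]
left -75 25 56.81969969092033 60.644179376070454 z [ 3.7 29.  47.4]
left -60 20 57.24484536427795 60.73975278731591 z [ 1.1 27.8 47.2]
left -45 31 45.30218719561711 61.0412486235307 z [ 6.1 36.  48.3]
left -30 6 45.62090108665308 59.59667965567768 z [25.6 40.1 47.1]
right -165 86 -56.39591627801763 -40.306545928064175 z [ 2.4 24.3 47.4]
right -150 7 -55.6220357599524 -52.0911534872993 z [42.6 47.4 49.3]
right -135 19 -55.23804436500949 -51.411116194239554 z [30.2 42.9 48.8]
right -120 16 -78.28987210381445 -51.452765873534055 z [-0.9 33.9 47.4]
right -105 23 -83.02521709490976 -51.28418088025849 z [-0.9 30.6 48.4]
right -90 13 -91.57650394145244 -44.85685990447105 z [-1.7  6.4 20.2]
right -75 1 -90.87527923693666 -90.87527923693666 z [-1. -1. -1.]
midfloor -180 31 -13.266627463391952 20.19434515998231 z [-2.2 14.3 24.4]
midfloor -165 137 -38.61545583249359 39.93734283570541 z [-2.  13.7 24.2]
midfloor -90 31 -15.406499590364339 35.444283288445746 z [5.6 7.  8.1]
midfloor -75 45 -16.8921299952688 34.63253725490118 z [4.8 6.5 7.8]
midfloor -60 46 -16.525430546127836 36.32948362434331 z [4.4 6.4 8. ]
midfloor -45 130 -18.909247674170803 39.69709733833712 z [ 5.  12.4 24.7]
midfloor -30 19 -18.939381145638148 37.436217803185905 z [ 4.8 14.4 23.6]
17.67694564770821 6.2417
```

The tray is level (rim at 47–48 mm all along), its heading matches, and its front wall is about 24 mm from the paddle. It sits about 2.5 mm left of centre. I correct that, lower to about 1 mm clearance, and find contact by force.

```bash
cat > st.py <<'E'
import numpy as np
h=np.radians(6.2);ex=np.array([-np.sin(h),np.cos(h),0]);ey=np.array([-ex[1],ex[0],0]);F=np.array([466,371,0.])
E
python3 - <<'E'
from workcell import *
from h import *
from st import *
np.set_printoptions(suppress=True,precision=2)
def tgt(d,z=63.1): # d: nominal paddle travel mm
    t=F+ex*(d-142)-ey*2.0; t[2]=z; return t
movel(tgt(-12),max_speed=40)
f0=np.array(read_state()["ft_force"]);wait(.3);f0=np.mean([f0,read_state()["ft_force"]],0)
print(f0, read_state()["eef_pos"])
for d in range(-9,9):
    movel(tgt(d),max_speed=25); s=read_state();f=np.array(s["ft_force"])-f0
    print(d,round(s["time"],2),"fx",round(f@ex,2),"fz",round(f[2],2),"pos",round((s["eef_pos"]-F)@ex+142,2),round(s["eef_pos"][2],2))
    if f@ex<-2.2: break
E
```

```text
[-0.36 -0.08 -2.93] [484.68 217.96  63.15]
-9 7.29 fx 1.0 fz -1.17 pos -8.75 63.1
-8 7.54 fx 0.43 fz -0.92 pos -7.93 63.11
-7 7.79 fx 0.29 fz -0.28 pos -6.93 63.08
-6 8.04 fx 0.23 fz 0.11 pos -5.94 63.11
-5 8.29 fx -0.57 fz -0.41 pos -4.91 63.09
-4 8.54 fx -0.08 fz 0.88 pos -3.94 63.09
-3 8.79 fx 0.28 fz -0.1 pos -2.97 63.1
-2 9.04 fx -0.2 fz -0.46 pos -1.93 63.08
-1 9.29 fx -0.05 fz 0.01 pos -0.92 63.08
0 9.54 fx -0.58 fz -1.36 pos 0.11 63.11
1 9.79 fx 0.22 fz 0.4 pos 1.02 63.09
2 10.04 fx -2.47 fz 0.82 pos 1.73 63.12
```

Contact comes at a nominal 1.4 mm, which fits the vision. I push to 20 mm in.

```bash
python3 - <<'E'
from workcell import *
from h import *
from st import *
np.set_printoptions(suppress=True,precision=2)
t=F+ex*(21.4-142)-ey*2.0; t[2]=63.1
movel(t,max_speed=50); wait(1.0)
f0=np.array([-.3,0,-2.9])
for _ in range(4):
    s=read_state();f=np.array(s["ft_force"])-f0;print(round(s["time"],2),f@ex,f,s["finger_gap"],(s["eef_pos"]-F)@ex+142,s["eef_pos"][2]);wait(.1)
for n in("top","side"):
    c=camera(n);np.savez(n+"3.npz",**c)
    a=dict(top=(170,260,105,300),side=(120,260,170,330))[n]
    cv2.imwrite(f"pics/{n}3.png",c["image"][a[0]:a[1],a[2]:a[3]].repeat(4,0).repeat(4,1))
E
```

```text
11.58 -4.898963500096555 [ 1.23 -4.79 -1.02] 17.35681385450151 20.78230692166146 62.98506691139408
11.68 -6.010720298501414 [ 0.32 -6.01 -2.24] 17.58471327799549 20.770883548932616 62.96603826032222
11.78 -6.160168434084036 [ 0.49 -6.14 -1.75] 17.645454644493 20.75989346932866 62.965715023591855
11.88 -6.069204985182181 [ 1.5  -5.94 -0.44] 17.36005447780076 20.783709963851337 62.96045468955018
```

View pics/top3.png

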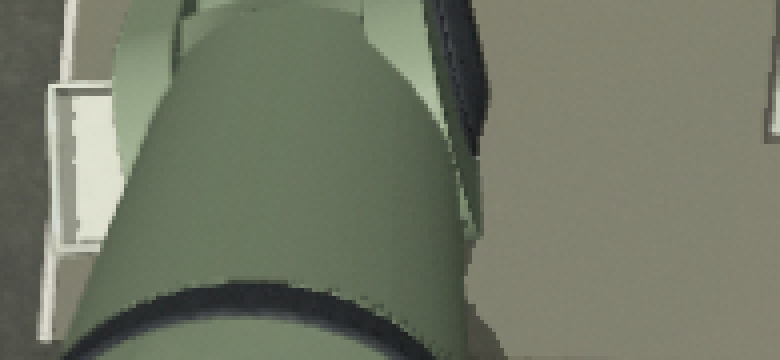

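View pics/side3.png

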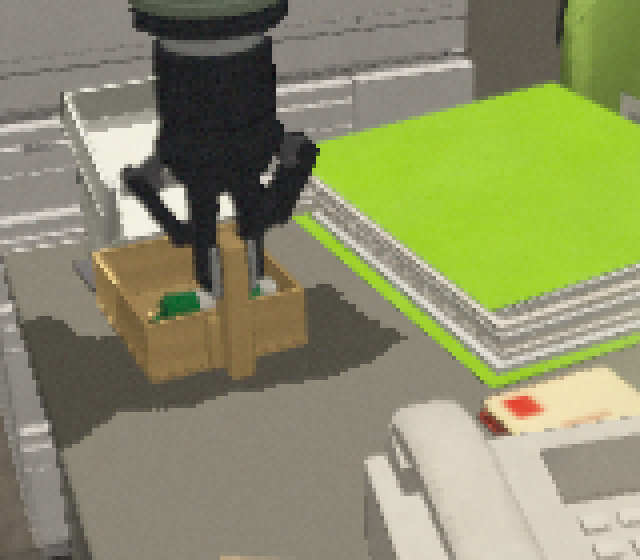

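The visible back of the chute is empty and green caps show in the tray at (180,303) and (258,292). I zoom in to count the sticks and check the tray's position and tilt.

```bash
python3 - <<'E'
from h import *
from st import *
np.set_printoptions(suppress=True,precision=1,linewidth=200)
c=dict(np.load("side3.npz"));S=cloud(c);im=c["image"]
cv2.imwrite("pics/side3z.png",cv2.resize(im[135:220,180:255],None,fx=7,fy=7,interpolation=cv2.INTER_CUBIC)[:600])
hsv=cv2.cvtColor(im,cv2.COLOR_BGR2HSV)
L=np.stack([(S-F)@ex,(S-F)@ey,S[...,2]],-1)
g=(hsv[...,0]>50)&(hsv[...,0]<85)&(hsv[...,1]>100);g[:185]=0;g[215:]=0;g[:,:195]=0;g[:,250:]=0
for v,u in np.argwhere(g)[::4]: print(v,u,L[v,u],end=";")
print()
m=((hsv[...,0]>12)&(hsv[...,0]<28)&(hsv[...,1]>70)); m[:170]=0;m[220:]=0;m[:,:190]=0;m[:,250:]=0
P=L[m];P=P[~np.isnan(P).any(1)];P=P[P[:,1]>50]
for a in range(-125,40,15):
    q=P[(P[:,0]>a)&(P[:,0]<a+15)]
    if len(q): print(a,len(q),q[:,1].max(),"z98",np.percentile(q[:,2],98),"xmin/max",q[:,0].min(),q[:,0].max())
E
```

```text
192 233 [-130.7  -13.5   63. ];193 217 [-83.   16.4  45.3];194 211 [-82.4  33.6  46.3];194 215 [-85.8  23.2  45.2];195 211 [-85.7  34.8  45. ];195 215 [-88.9  24.4  43.9];195 219 [-90.5  13.5  41.9];196 213 [-91.8  31.2  43.9];196 217 [-89.4  19.2  39.6];197 212 [-93.9  34.9  42.7];197 216 [-89.4  22.3  37.3];198 211 [-89.3  36.7  37.9];
-125 40 58.43465678277162 z98 43.86296354342941 xmin/max -115.46505190936838 -110.00848135318576
-110 30 58.73461489666931 z98 44.850369314468445 xmin/max -109.87609933674845 -95.20868903428746
-95 24 58.64825676728648 z98 44.99909376015205 xmin/max -94.80537626049748 -81.74296637670217
-80 25 58.83976074897958 z98 44.60567803367198 xmin/max -79.7450972202297 -65.54753984379214
-65 22 59.169872385143826 z98 44.59335673463292 xmin/max -63.76223792602021 -51.85803560875042
-50 21 58.887267096426804 z98 44.29317885165757 xmin/max -49.811211768014594 -35.75091096122708
-35 20 59.01246038622087 z98 44.67245405482062 xmin/max -34.75199196534632 -20.938648515189225
-20 20 59.11825052902592 z98 44.652584110424726 xmin/max -19.442043123677063 -5.676868622581497
-5 19 60.09684334660509 z98 43.87331923590808 xmin/max -3.957541880329659 9.116135821181704
10 9 58.417080558839835 z98 43.004988444151586 xmin/max 10.261512260793102 17.13477507761634
```

View pics/side3z.png

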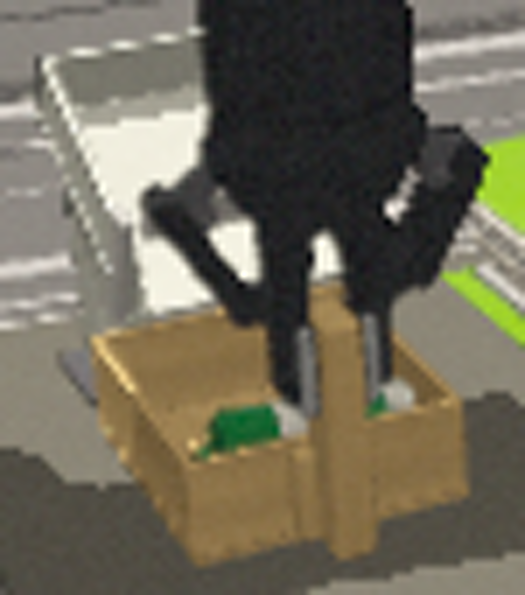

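Only one stick can be seen directly. Its green cap tops out at 46 mm, giving a centre about 22 mm ahead of the inner rear wall and 35 mm high. That matches a stick resting in the groove between two others on the tray floor (predicted 23 and 36 mm), and the centre is below the 45 mm rim. The chute floor is bare. I hold longer, recheck that everything is still and the force steady, then hand in.

```bash
python3 - <<'E'
from workcell import *
from h import *
from st import *
np.set_printoptions(suppress=True,precision=2)
fs=[]
for _ in range(40):
    s=read_state();fs.append(s["ft_force"]);wait(.05)
f=np.mean(fs,0);print("mean f",f,"along push",f@ex,"std",np.std(fs,0),s["time"],(s["eef_pos"]-F)@ex+142-1.4,s["finger_gap"])
c=camera("side");a=cv2.absdiff(c["image"],np.load("side3.npz")["image"]).max(2);print("changed px >60:",(a[150:225,180:260]>60).sum())
d0=np.load("side0.npz")["image"];print("bystander diff",(cv2.absdiff(c["image"],d0).max(2)[205:345,190:385]>60).sum())
finish_job(); print("done")
E
```

```text
mean f [ 0.29 -5.27 -4.03] along push -5.270726679257719 std [0.47 0.56 0.45] 14.0333 19.38934942578789 17.61519395062753
changed px >60: 0
bystander diff 763
the job is handed in; nothing more can be done
done
```

I gripped the tray by its post, lined it up with the dispenser (about 6.2° left of +y) and pushed the paddle in with its front wall. I then held it there and handed the job in at about 14 s, without letting go.

**What the last checks showed**
- **Paddle travel:** about 19.4 mm in, from the tool's position past the point where I felt contact.
- **Push force:** a steady 5.3 N on average over the last 2 s, close to what the spring should give.
- **Grip and tilt:** the finger gap stayed at about 17.6 mm. The tray was level, with its rim at 43–45 mm from front to back.
- **Stillness:** the side view around the tray did not change over those 2 s.

**Are all three sticks in the tray?** I could see only one directly, because the arm blocked the top camera and the rear wall hid the rest. The other two are inferred:
- The visible stick's centre is about 35 mm up, which fits it resting on two others and is below the 45 mm rim.
- The wrist carries 1.1 N more than before the push; three sticks weigh 1.03 N.
- The part of the chute I could see was empty.

**What was not conclusive:** the final before-and-after picture check on the tin, scissors and stamp counted 763 changed pixels. The area compared included the tray's old place and the arm's shadow, so it neither confirms nor rules out movement. The arm's path was planned clear of all three, and the forces showed no unexpected contact.

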